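Swing the sewing-line isolator to off and drop it into its lock notch

ROBOT

A 6-joint arm with a two-finger parallel gripper is mounted at the origin on the work surface. World frame = base frame: x ahead of the robot, y to its left, z up, the work surface at z = 0. Lengths are in m, angles in rad, forces in N, time in s.
With the tool pointing down it reaches from about 0.35 to 0.975 m from the base axis. Payload 7.1 kg.
Tool frame: the origin (TCP) lies midway between the tips of the shut fingers; the grasp point (between the pads) lies 19 mm behind it; z points along the fingers, y is the line along which they close (so a half turn about z gives the same grasp; the last joint's range is limited). The gripper opens to 88 mm and grips with 3 to 60 N. Pads are 20 mm wide; open, the fingers measure 115 mm over their backs; the gripper's body (75 mm by 178 mm) begins 61 mm behind the grasp point.
Start: joints at [1.331, 0.423, 1.63, -0, 1.089, -0.019], TCP at [0.137, 0.61, 0.223] pointing down, gripper open.
Joint ranges: [-3, 3], [-0.9, 2.11], [0.09, 2.58], [-1.31, 4.45], [0.11, 2.69], [-2.54, 2.54]. Speed limits (rad/s): [2.39, 2.39, 3.01, 3.14, 3.14, 3.14].

INTERFACE

Orientations are given as a unit quaternion [w, x, y, z].
In Python, from station import move_pose, movel, movej, command_gripper, wait, inverse_kinematics, read_camera, camera_info, MotionError, job_done, get_time, get_joint_pos, get_qvel, get_effort, get_tcp_pos, get_ee_rot, get_ft_force, get_ft_torque, get_grip_width, get_finger_force gives the robot as it stands. Calls block until the motion is done:
- move_pose(position, orientation): joint-space move of the TCP to a pose.
- movel(position, frame=None, v=0.15, until_force=None): straight line of the TCP; frame=None keeps the orientation; v is the mean speed in m/s. With until_force (N) it stops when the force on the tool has changed by that much, and returns True; else False.
- movej(angles): joint-space move.
- command_gripper(opening): opening from 0.0 (shut) to 1.0 (fully open); the grip force is fixed at half the most; returns when the fingers have stopped.
- wait(seconds).
- inverse_kinematics(position, orientation): joint angles nearest the present ones, or None.
- read_camera(name): name is "scene" or "top" or "wrist"; returns the picture (480x640x3 uint8, red, green, blue); there is no depth.
- camera_info(name): a dict with "intrinsics" (3x3 intrinsics, pixels), "T" (4x4, takes a point from camera to world coordinates); the wrist camera has in their place "tool_from_camera" (4x4, takes a point from camera to tool coordinates, whose origin is the TCP and whose axes are the flange's). Camera axes: x right, y up, looking along -z (the intrinsics and any distortion apply to the point x, -y, -z); pixel columns grow to the right and rows downward; lengths in m; the calibration is good to about 2 mm. A picture is of the moment at which its call begins: read the wrist's pose just before it. camera_info takes no time and is no camera call.
A pose or a line that the arm cannot do raises MotionError and nothing moves.
- job_done(): hands the job in; it is judged then, once.
Readings, each from a call of its own:
- get_time(): time.
- get_joint_pos(): joint angles.
- get_qvel(): joint speeds.
- get_effort(): joint torques, N m.
- get_tcp_pos(): TCP position.
- get_ee_rot(): TCP orientation.
- get_ft_force(): force on the tool from outside, world axes, zero at the start.
- get_ft_torque(): the same for the moment, N m.
- get_grip_width(): opening from 0.0 (shut) to 1.0 (fully open).
- get_finger_force(): force on a finger pad.
Only numpy, scipy, OpenCV 4.12 (cv2) and the standard library are available. Lean on these libraries where they do the work, as an engineer would, in place of code of your own. Each camera call takes 0.05 s, during which the arm holds its last target. There are 200 camera calls.

TASK

Isolate the sewing machines: draw the red isolator handle out of its on pocket, swing it over to the off side, and let it drop fully home in the lock notch, where the hole in the handle lines up with the hole in the green hasp plate, ready for a padlock; then let go. Do not strike the steel guard bar over the handle, and leave the things lying around it where they are.

Things in the scene. Friction and masses are not known exactly. Their poses are not given: they have to be found in the camera images.
- isolator: Fixed switch box, yellow face, dark stand (foot 240 x 260 mm). Origin: on the table straight below the handle's pivot; x level, into the box away from where the face looks, y left, z up. The face (235 mm up-slope, 250 wide) leans 35 degrees: outward normal (-sin 35, 0, cos 35), up-slope (cos 35, 0, sin 35) in this frame.
- pivot (a point): Where the handle's turning axis (the face's outward normal) meets the face, 95 mm above the table. Axes as isolator.
- knob (a point): Grip point on the axis of the handle's round red knob, a post 26 mm thick and 48 tall on the lever, 110 mm from the turning axis, parallel to the face's normal (35 degrees off vertical). The point is 26 mm above the lever's top, 22 below the knob's top, 62 off the face at lift 0. Axes: z out of the face, x along the lever outwards, y towards growing turn. Lever 22 mm wide.
- foot (a point): Flat tip of the 14 mm wide foot under the lever, 85 mm from the turning axis. It runs on a curved track on the face. On pocket (turn below -0.37): the foot stands down in it and cannot turn out unless lifted over 11 mm. Then raised track (lift 9 to 11 mm) up to the lock notch, 18 mm wide, where the spring pulls it down to lift 0 and it turns no more. Past the notch the track is raised again.
- handle_hole (a point): Centre of the 10 mm padlock hole in the tab at the lever's end, 140 mm from the turning axis. The matching hole is in a green hasp plate (44 x 30 mm) on the face, on one adjustable plate with the lock notch. It is set anew each time: its turn is anywhere from 0.33 to 0.77, not reported. Find it by feel (the handle drops in and stops dead) or by sight. In the notch the holes line up.
- handle_turn (a joint): Turn of the handle about the face's normal, rad. 0: lever straight up the slope; grows anticlockwise seen from outside the face, to the left (+y), which is off. Limits -0.65 and 1.05. Light friction, stays where it is left. Starts in the on pocket, between -0.60 and -0.38.
- handle_lift (a joint): How far the handle is drawn out along the face's normal, m, 0 to 0.022. A spring pulls it in; drawing it out takes about 6 to 13 N. 0: fully home; 0.009 to 0.011: the foot rides on the track.
- guard: Bare steel knock guard of 14 mm tube: two posts 230 mm apart along the face's normal at its upper edge carry a crossbar along the face's width. Crossbar axis: 176 mm up-slope of the pivot, 165 off the face, straight above the knob. A vertical gripper meets it; one square to the face clears it by about 20 mm. Origin at the pivot; z out of the face, x up the slope.
- tape_roll: Bystander: red roll of tape lying flat, 90 mm across, 28 mm high. Origin: centre of its underside.
- thread_cone: Bystander: blue thread cone, 64 mm across, 112 mm high, upright. Origin: centre of its underside.
- scissors: Bystander: shears with orange handles, 200 mm long, lying flat, 12 mm high. Origin: near the screw, under it.

How it is judged:
By the outcome, as a careful person would: the job done as asked, in the order asked, and still so for the second after the job is handed in, with the robot touching nothing.
It also fails if it takes over 48 s, if anything falls off the work surface, if the arm or the gripper's body presses on something with over 40 N, if the wrist force passes 120 N, or if a joint passes its speed limit or range.

## Working session

There is one attempt and no reset: what is moved stays moved. The work goes in short steps, each a Python script; the robot and the scene stay as the last script left them, time stands still between calls to the robot, and variables do not carry over. Pictures are saved under pics/ and viewed, at most 10 in all, crops included, and the job is handed in when it is done.

```bash
ls; mkdir -p pics; python3 - <<'E'
from station import *
import cv2,numpy as np
np.set_printoptions(precision=4,suppress=True)
for n in("scene","top"):
    im=read_camera(n);cv2.imwrite(f"pics/{n}0.png",im[:,:,::-1]);i=camera_info(n);print(n,i)
print(camera_info("wrist"),get_ee_rot(),get_time())
E
```

```text
pics
scene {'intrinsics': array([[524.2666,   0.    , 322.7866],
       [  0.    , 524.2666, 248.1357],
       [  0.    ,   0.    ,   1.    ]]), 'T': array([[-0.0044, -0.6311,  0.7757,  1.1954],
       [ 0.9999,  0.0068,  0.0112,  0.0558],
       [-0.0123,  0.7757,  0.631 ,  0.6869],
       [ 0.    ,  0.    ,  0.    ,  1.    ]])}
top {'intrinsics': array([[470.2086,   0.    , 319.3166],
       [  0.    , 470.2086, 242.214 ],
       [  0.    ,   0.    ,   1.    ]]), 'T': array([[ 0.0006,  0.986 , -0.167 ,  0.3859],
       [-1.    , -0.0007, -0.0079,  0.0108],
       [-0.0079,  0.167 ,  0.9859,  1.0542],
       [ 0.    ,  0.    ,  0.    ,  1.    ]])}
{'intrinsics': array([[359.9241,   0.    , 322.8664],
       [  0.    , 359.9241, 246.1895],
       [  0.    ,   0.    ,   1.    ]]), 'tool_from_camera': array([[ 0.0007,  0.9642,  0.2654,  0.0714],
       [ 1.    , -0.0006, -0.0006,  0.0009],
       [-0.0005,  0.2654, -0.9642, -0.1623],
       [ 0.    ,  0.    ,  0.    ,  1.    ]])} [-0.0001  0.1102  0.9939 -0.0007] 0.1
```

View pics/scene0.png

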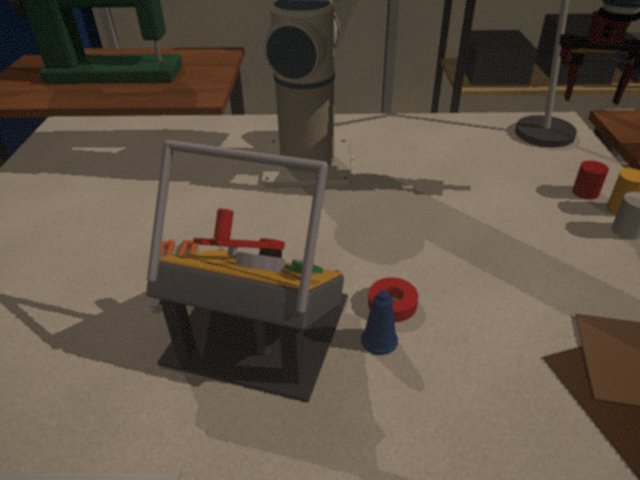

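View pics/top0.png

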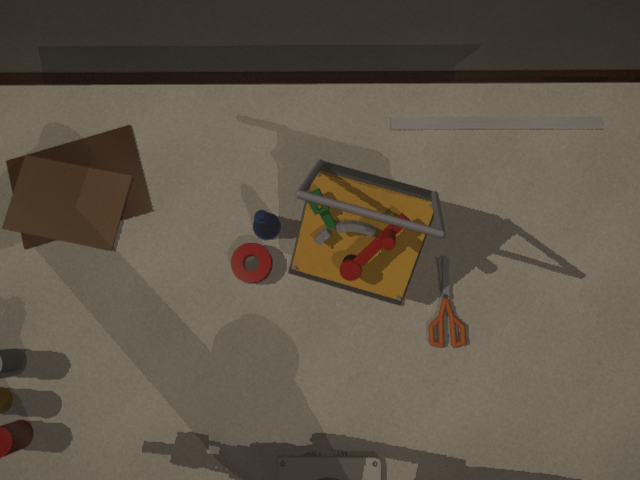

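The scene view shows the box leaning towards the robot, with the guard over it. In the top view the handle pivot is near (350,268), the knob near (388,242), the lever end near (405,217), the green hasp near (322,208), and the guard bar runs (300,195)-(440,233). Next I'll zoom in to get the corners.

```bash
python3 - <<'E'
import cv2
im=cv2.imread("pics/top0.png")[150:315,270:455]
cv2.imwrite("pics/c1.png",cv2.resize(im*1,None,fx=4,fy=3.6 if 0 else 3.6,interpolation=cv2.INTER_CUBIC).clip(0,255))
E
```

```text
(no output)
```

View pics/c1.png

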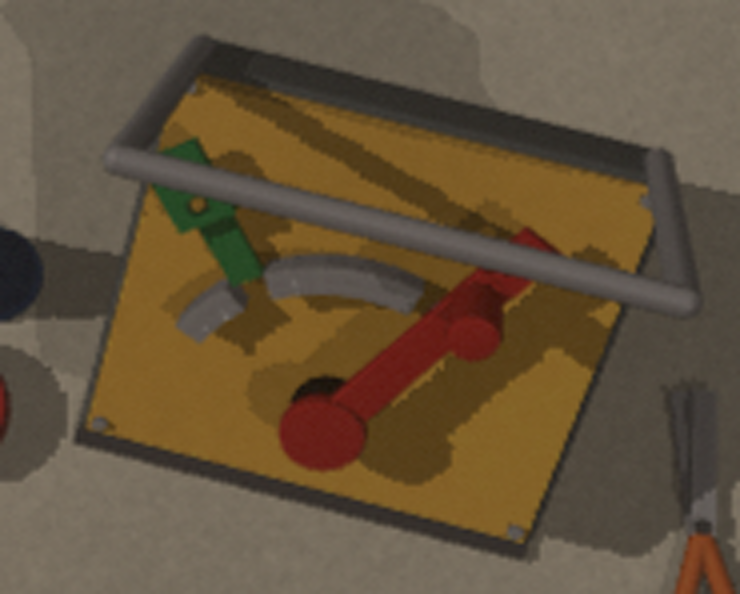

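Crop (4x, 3.6x): guard-bar corners at (115,158) and (690,298), knob top at (473,338), hub at (322,432), hasp hole at (198,205). The notch gap is near (252,300), and the face corners are clear. I'll fit the pose from these points.

```bash
cat > fit.py <<'E'
import numpy as np
from scipy.optimize import least_squares
from station import camera_info
s,c=np.sin(np.radians(35)),np.cos(np.radians(35))
N=np.array([-s,0,c]);U=np.array([c,0,s]);L=np.array([0,1,0.])
def Rz(a): return np.array([[np.cos(a),-np.sin(a),0],[np.sin(a),np.cos(a),0],[0,0,1]])
def world(p,u,l,n): # face coords (up-slope,left,normal) from pivot
    return np.array([p[0],p[1],0])+Rz(p[2])@(np.array([0,0,.095])+u*U+l*L+n*N)
def proj(cam,X):
    i=camera_info(cam);q=np.linalg.inv(i["T"])@np.append(X,1)
    k=i["intrinsics"]@np.array([q[0],-q[1],-q[2]]);return k[:2]/k[2]
C=lambda x,y:np.array([270+x/4,150+y/3.6])-np.array([.4,.4])
P=lambda r,t,n:(r*np.cos(t),r*np.sin(t),n)
E
python3 - <<'E'
from fit import *
np.set_printoptions(precision=4,suppress=True)
def res(p,lab=0):
    x,y,yw,t,hh,s0,th,nh,tn=p
    o=[("barL","top",C(115,158),(.176,.115,.165)),("barR","top",C(688,299),(.176,-.115,.165)),
    ("knob","top",C(474,339),P(.11,t,.084)),("hub","top",C(322,432),(0,0,hh)),
    ("LL","top",C(88,430),(s0,.125,0)),("LR","top",C(525,545),(s0,-.125,0)),
    ("UL","top",C(200,78),(s0+.235,.125,0)),("UR","top",C(657,188),(s0+.235,-.125,0)),
    ("hasp","top",C(198,205),P(.14,th,nh)),("notch","top",C(254,298),P(.085,tn,.011)),
    ("sbarL","scene",(323,166),(.176,.115,.165)),("sbarR","scene",(169,145),(.176,-.115,.165)),
    ("sknob","scene",(224,211),P(.11,t,.084))]
    r=[proj(cm,world(p,*X))-px for _,cm,px,X in o]
    if lab:
        for a,b in zip(o,r):print(a[0],b)
    return np.ravel(r)
f=least_squares(res,[.5,-.05,-.27,-.5,.04,-.06,.5,.01,.5],loss="soft_l1")
print(f.x);res(f.x,1);np.save("p.npy",f.x)
print("knob",world(f.x,*P(.11,f.x[3],.062)))
E
```

```text
[ 0.5073 -0.0484 -0.2774 -0.4827  0.0343 -0.0623  0.7066  0.0201  0.7038]
barL [0.804  0.3074]
barR [-1.1985 -0.0075]
knob [0.0125 0.3506]
hub [0.0049 0.0011]
LL [-3.8571  1.971 ]
LR [1.1009 2.5266]
UL [-8.32  -4.475]
UR [ 5.2255 -0.3363]
hasp [-0.  0.]
notch [-0.4371 -3.505 ]
sbarL [-0.2667  0.6502]
sbarR [-1.0266  0.4402]
sknob [ 0.5483 -1.6104]
knob [ 0.5358 -0.1096  0.2017]
```

```bash
cat > h.py <<'E'
from fit import *
from station import *
from scipy.spatial.transform import Rotation
import cv2
np.set_printoptions(precision=4,suppress=True)
p=np.load("p.npy")
M=Rz(p[2])@np.column_stack([-U,L,-N])
Q=np.roll(Rotation.from_matrix(M).as_quat(),1)
def tcp(t,lift,extra=0.003): # TCP for knob grasp at turn t, lift
    return world(p,*P(.11,t,.062-.019+extra+lift))
def face(X): # world -> (u,l,n)
    d=Rz(p[2]).T@(np.asarray(X)-[p[0],p[1],0])-[0,0,.095];return np.array([d@U,d@L,d@N])
def state():
    f=face(get_tcp_pos());F=Rz(p[2]).T@get_ft_force()
    print("t %.3f r %.4f n %.4f"%(np.arctan2(f[1],f[0]),np.hypot(f[0],f[1]),f[2]),"Fuln",np.array([F@U,F@L,F@N]),"grip %.3f %.1f"%(get_grip_width(),get_finger_force()),"T %.1f"%get_time())
def shot(cam,name):
    R,t=get_ee_rot(),get_tcp_pos();cv2.imwrite(f"pics/{name}.png",read_camera(cam)[:,:,::-1]);return R,t
def wproj(X):
    i=camera_info("wrist");R=Rotation.from_quat(np.roll(get_ee_rot(),-1)).as_matrix()
    q=np.linalg.inv(i["tool_from_camera"])@np.append(R.T@(X-get_tcp_pos()),1)
    k=i["intrinsics"]@[q[0],-q[1],-q[2]];return k[:2]/k[2]
E
python3 - <<'E'
from h import *
print(Q,[inverse_kinematics(tcp(t,l),Q) for t,l in((p[3],.13),(p[3],0),(.7,.016))])
movel(np.array([.137,.61,.45]),v=.3)
move_pose(tcp(p[3],.14),Q);state()
shot("wrist","w1")
for n,a in(("knobtop",P(.11,p[3],.084)),("hasp",P(.14,p[6],p[7])),("hub",(0,0,p[4])),("barL",(.176,.115,.165))):print(n,wproj(world(p,*a)))
E
```

```text
[ 0.2978  0.1319  0.9446 -0.0416] [array([-0.1805, -0.1155,  2.2458, -0.1408,  0.4062, -1.3619]), None, array([ 0.1213,  0.2276,  2.185 , -0.9737,  0.2726, -0.2824])]
t -0.477 r 0.1101 n 0.1860 Fuln [-0.7244  0.024   0.4022] grip 0.999 0.0 T 3.8
knobtop [320.5938 244.3939]
hasp [472.406  236.0165]
hub [383.0294 113.9402]
barL [596.6362 406.0354]
```

View pics/w1.png

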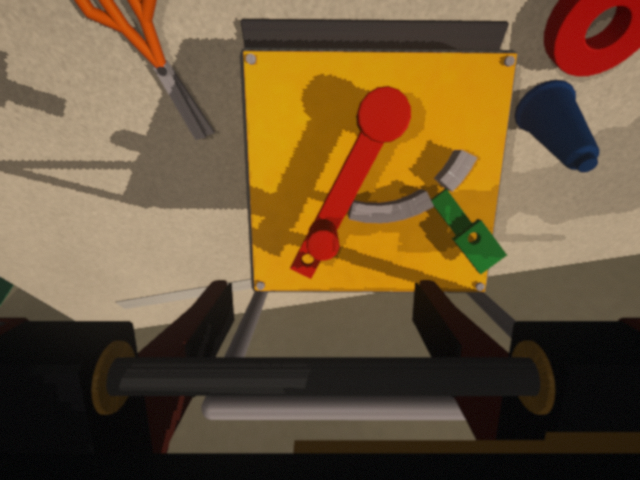

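The wrist view shows the knob top at (323,244), the hasp hole at (474,238) and the hub at (384,114), all within 2 px of prediction. The grasp pose has no IK solution, so I'll try small orientation changes.

```bash
python3 - <<'E'
from h import *
def q(tilt,side,rot,flip=0):
    B=Rz(p[2])@np.column_stack([U,L,N])
    R=B@Rotation.from_euler("yxz",[tilt,side,rot]).as_matrix()@np.column_stack([[-1,0,0],[0,1,0],[0,0,-1]])
    if flip:R=R@np.diag([-1,-1,1])
    return np.roll(Rotation.from_matrix(R).as_quat(),1)
print(get_joint_pos())
for fl in(0,1):
 for ti in(-.15,0,.1,.2):
  for si in(-.2,0,.2):
   for ro in(-.2,0,.2):
    o=[]
    for t,l in((p[3],.14),(p[3],.0),(p[3],.016),(-.2,.016),(0,.016),(.3,.016),(.5,.016),(.7,.016),(.7,0),(.7,.14)):
        try:a=inverse_kinematics(tcp(t,l),q(ti,si,ro,fl))
        except Exception as e:a=None
        o.append("." if a is None else "X")
    if o.count("X")>=9: print(fl,ti,si,ro,"".join(o))
for l in(.14,.1,.06,.03,0):print(l,inverse_kinematics(tcp(p[3],l),Q))
E
```

```text
[-0.1778 -0.1407  2.2439 -0.1351  0.4331 -1.3669]
0 -0.15 0 0 XXXXXXXXXX
0 -0.15 0 0.2 XXXXXXXXXX
0 -0.15 0.2 -0.2 XXXXXXXXXX
0 0 -0.2 -0.2 XXXXXXXXXX
0 0 -0.2 0 XXXXXXXXXX
0 0 -0.2 0.2 X.XXXXXXXX
0 0 0 -0.2 X.XXXXXXXX
0 0 0 0 X.XXXXXXXX
0 0 0 0.2 X.XXXXXXXX
0 0.1 -0.2 -0.2 XXXXXXXXXX
0 0.1 -0.2 0 XXXXXXXXXX
0 0.1 -0.2 0.2 XXXXXXXXXX
0 0.1 0 -0.2 XXXXXXXXXX
0 0.1 0 0 XXXXXXXXXX
0 0.1 0 0.2 XXXXXXXXXX
0 0.1 0.2 -0.2 XXXXXXXXXX
0 0.1 0.2 0 XXXXXXXXXX
0 0.1 0.2 0.2 XXXXXXXXXX
0 0.2 -0.2 -0.2 XXXXXXXXXX
0 0.2 -0.2 0 XXXXXXXXXX
0 0.2 -0.2 0.2 XXXXXXXXXX
0 0.2 0 -0.2 XXXXXXXXXX
0 0.2 0 0 XXXXXXXXXX
0 0.2 0 0.2 XXXXXXXXXX
0 0.2 0.2 -0.2 XXXXXXXXXX
0 0.2 0.2 0 XXXXXXXXXX
0 0.2 0.2 0.2 XXXXXXXXXX
1 -0.15 0.2 -0.2 XXXXXXXXX.
1 -0.15 0.2 0 XXXXXXXXXX
1 -0.15 0.2 0.2 XXXXXXXXXX
1 0 0.2 0.2 XXXXXXXXXX
1 0.1 0 0 XXXXXXXXXX
1 0.1 0 0.2 XXXXXXXXXX
1 0.1 0.2 -0.2 XXXXXXXXXX
1 0.1 0.2 0 XXXXXXXXXX
1 0.1 0.2 0.2 XXXXXXXXXX
1 0.2 -0.2 0.2 XXXXXXXXXX
1 0.2 0 -0.2 XXXXXXXXXX
1 0.2 0 0 XXXXXXXXXX
1 0.2 0 0.2 XXXXXXXXXX
1 0.2 0.2 -0.2 XXXXXXXXXX
1 0.2 0.2 0 XXXXXXXXXX
1 0.2 0.2 0.2 XXXXXXXXXX
0.14 [-0.1787 -0.1409  2.2444 -0.1351  0.433  -1.367 ]
0.1 [-0.1857 -0.0381  2.2466 -0.1636  0.3283 -1.3406]
0.06 [-0.1918  0.0664  2.2402 -0.2158  0.2311 -1.2904]
0.03 [-0.1958  0.1445  2.2298 -0.289   0.1646 -1.2186]
0 None
```

```bash
cat >> h.py <<'E'
def q(tilt,rot=0):
    R=Rz(p[2])@np.column_stack([U,L,N])@Rotation.from_euler("yz",[tilt,rot]).as_matrix()@np.diag([-1.,1,-1])
    return np.roll(Rotation.from_matrix(R).as_quat(),1)
def tcpq(t,lift,tilt,extra=.003): # grasp point on knob point, tilted tool
    Rq=Rotation.from_quat(np.roll(q(tilt),-1)).as_matrix()
    return world(p,*P(.11,t,.062+extra+lift))+.019*Rq[:,2]
E
python3 - <<'E'
from h import *
for ti in(.0,.05,.08,.12):
    print(ti)
    for t,l in((p[3],.14),(p[3],.05),(p[3],.0),(p[3],.016),(-.2,.016),(0,.016),(.3,.016),(.7,.016),(.7,0),(.7,.1)):
        print(inverse_kinematics(tcpq(t,l,ti),q(ti)))
E
```

```text
0.0
[-0.1787 -0.1409  2.2444 -0.1351  0.433  -1.367 ]
[-0.1932  0.0925  2.2373 -0.2355  0.2082 -1.2711]
None
[-0.1976  0.1807  2.2234 -0.3439  0.136  -1.1645]
[-0.1231  0.1861  2.1942 -0.5175  0.1791 -0.9335]
[-0.0683  0.1926  2.1808 -0.6231  0.2055 -0.7856]
[ 0.0147  0.2055  2.1727 -0.7727  0.2389 -0.571 ]
[ 0.1213  0.2276  2.185  -0.9737  0.2726 -0.2824]
[ 0.1125  0.266   2.1768 -1.065   0.2518 -0.1949]
[ 0.175   0.0245  2.2073 -0.6497  0.4273 -0.5869]
0.05
[-0.1825 -0.1299  2.2145 -0.1052  0.5005 -1.398 ]
[-0.196   0.0954  2.2074 -0.1557  0.2827 -1.3522]
[-0.202   0.2207  2.1856 -0.2256  0.1802 -1.2848]
[-0.2001  0.1809  2.1939 -0.197   0.2113 -1.3126]
[-0.1279  0.187   2.1647 -0.3302  0.2469 -1.1231]
[-0.0745  0.1935  2.1515 -0.4181  0.2671 -0.9934]
[ 0.0061  0.2059  2.1441 -0.5482  0.2895 -0.7994]
[ 0.1097  0.2261  2.1575 -0.73    0.3058 -0.532 ]
[ 0.1013  0.2636  2.1495 -0.7898  0.2805 -0.476 ]
[ 0.1603  0.0285  2.1793 -0.5196  0.4713 -0.7221]
0.08
[-0.1847 -0.1223  2.1966 -0.0912  0.5401 -1.4125]
[-0.1976  0.0984  2.1893 -0.126   0.3268 -1.3826]
[-0.2034  0.2214  2.1678 -0.168
[... 173 characters left out ...]
0011  0.2073  2.1266 -0.4519  0.3244 -0.8979]
[ 0.1028  0.2266  2.1408 -0.6135  0.3325 -0.6517]
[ 0.0947  0.2635  2.1328 -0.6579  0.3058 -0.6111]
[ 0.1517  0.0322  2.1625 -0.4545  0.5004 -0.7899]
0.12
[-0.1876 -0.1111  2.1726 -0.0758  0.5922 -1.4286]
[-0.1998  0.1039  2.1651 -0.0976  0.3847 -1.4118]
[-0.2052  0.224   2.1437 -0.1208  0.286  -1.3912]
[-0.2035  0.1858  2.1518 -0.1121  0.3161 -1.399 ]
[-0.1342  0.1926  2.1227 -0.1996  0.346  -1.2563]
[-0.083   0.1991  2.1098 -0.2608  0.3609 -1.1543]
[-0.0055  0.2107  2.1031 -0.3542  0.3736 -0.9982]
[ 0.0939  0.2286  2.1181 -0.4884  0.3731 -0.7806]
[ 0.0861  0.2648  2.1102 -0.5175  0.3456 -0.7554]
[ 0.1405  0.0383  2.1398 -0.3804  0.5413 -0.8674]
```

```bash
python3 - <<'E'
from h import *
t0=p[3]+.012;ti=.05
movel(tcpq(t0,.09,ti),q(ti),v=.15)
print(movel(tcpq(t0,0,ti),v=.08,until_force=12));state()
command_gripper(0.0);state()
for l in(.008,.016):
    movel(tcpq(t0,l,ti),v=.05);state()
E
```

```text
False
t -0.473 r 0.1094 n 0.0464 Fuln [-0.2823 -0.9374  0.0571] grip 0.998 0.0 T 5.6
t -0.474 r 0.1093 n 0.0460 Fuln [ 0.3594 -1.4155 -0.548 ] grip 0.288 30.0 T 6.5
t -0.478 r 0.1085 n 0.0542 Fuln [-2.217   0.8657 -8.0724] grip 0.287 30.0 T 6.9
t -0.478 r 0.1085 n 0.0623 Fuln [-4.3755  1.3201 -9.0151] grip 0.293 30.0 T 7.2
```

```bash
python3 - <<'E'
from h import *
ti=.05;t0=p[3]+.012
for t in np.linspace(t0,.60,9)[1:]: 
    movel(tcpq(t,.016,ti),q(ti),v=.12)
    F=get_ft_force()
    if np.linalg.norm(F)>30: print("stop",t,F);break
state()
shot("top","t2");shot("wrist","w2");shot("scene","s2")
a=cv2.imread("pics/t2.png")[140:320,250:470];b=cv2.imread("pics/w2.png")
cv2.imwrite("pics/m2.png",np.hstack([cv2.resize(a,(440,360)),cv2.resize(b,(360,270)).__class__ is None or cv2.copyMakeBorder(cv2.resize(b,(360,270)),0,90,0,0,0)]))
E
```

```text
t 0.602 r 0.1108 n 0.0621 Fuln [ 2.8865  1.4014 -8.9098] grip 0.290 30.0 T 9.4
```

View pics/w2.png

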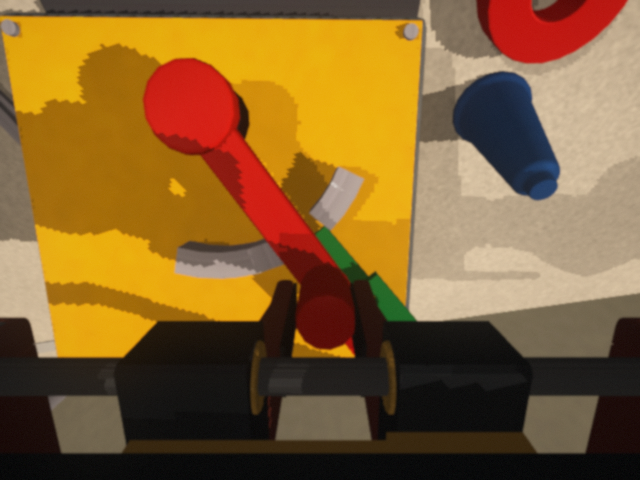

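The wrist view shows the lever at turn 0.60, with the knob at (325,305). The green hasp is just past it at about (370,280), which agrees with a notch near 0.71. I'll go there and feel downwards.

```bash
python3 - <<'E'
from h import *
ti=.05
for t in(.66,.71):movel(tcpq(t,.0145,ti),q(ti),v=.08)
state()
print(movel(tcpq(.71,.004,ti),v=.03,until_force=14));state()
shot("top","t3");shot("wrist","w3")
E
```

```text
t 0.712 r 0.1108 n 0.0609 Fuln [ 2.5452  3.8163 -0.7496] grip 0.287 30.0 T 10.0
True
t 0.712 r 0.1115 n 0.0597 Fuln [-0.2955  0.6539  8.0377] grip 0.291 30.0 T 10.2
```

```bash
python3 - <<'E'
from h import *
ti=.05
base=.0128
def fn():
    F=Rz(p[2]).T@get_ft_force();return np.array([F@L,F@N])
for t in(.72,.73,.74,.75,.76,.74,.72,.70,.69,.68,.67,.66,.65):
    movel(tcpq(t,base,ti),q(ti),v=.03);f=fn()
    print(t,f)
    if f[1]<-4 or abs(f[0])>15:break
state()
E
```

```text
0.72 [ 1.0256 12.2449]
0.73 [-1.8872 12.4063]
0.74 [-2.933  15.7117]
0.75 [-2.2073 17.077 ]
0.76 [-2.4327 18.6836]
0.74 [ 4.5332 18.8573]
0.72 [ 6.4689 14.212 ]
0.7 [7.2777 6.7496]
0.69 [ 6.3538 -6.9941]
t 0.696 r 0.1112 n 0.0590 Fuln [ 1.821   6.3538 -6.9941] grip 0.290 30.0 T 12.6
```

```bash
python3 - <<'E'
import cv2
im=cv2.imread("pics/t3.png")[150:315,270:455]
cv2.imwrite("pics/c3.png",cv2.resize(im,None,fx=4,fy=3.6,interpolation=cv2.INTER_CUBIC))
E
```

```text
(no output)
```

View pics/c3.png

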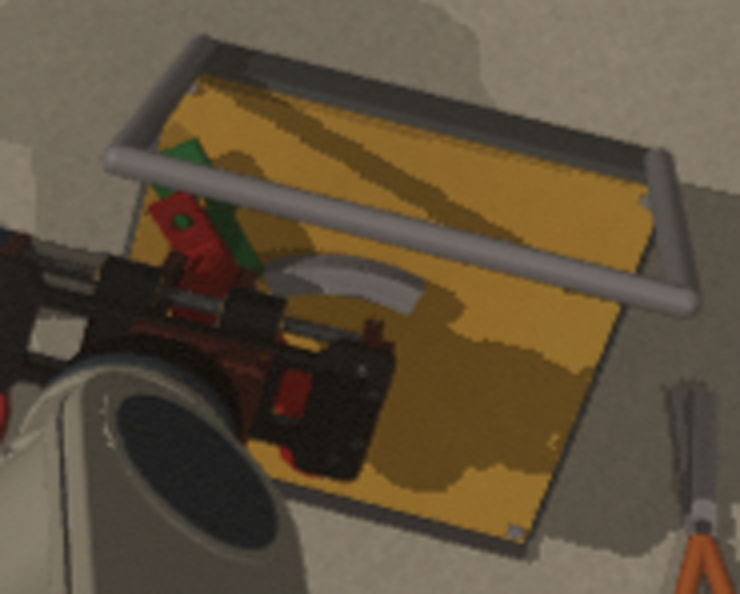

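The top view shows the handle tab just past the hasp line at turn 0.71. The scan back dropped at about 0.69 and the spring load returned. Next I lower it home.

```bash
python3 - <<'E'
from h import *
ti=.05
movel(tcpq(.69,.008,ti),q(ti),v=.03,until_force=16);state()
print(movel(tcpq(.69,-.003,ti),q(ti),v=.03,until_force=14));state()
shot("wrist","w4")
E
```

```text
t 0.694 r 0.1113 n 0.0539 Fuln [ 2.9866  5.0328 -9.8323] grip 0.287 30.0 T 12.9
True
t 0.692 r 0.1126 n 0.0492 Fuln [1.6372 1.2629 2.6344] grip 0.289 30.0 T 13.2
```

```bash
python3 - <<'E'
from h import *
ti=.05
command_gripper(1.0);state()
movel(tcpq(.69,.12,ti),q(ti),v=.12);state()
shot("wrist","w5")
movel(get_tcp_pos()+np.array([-.1,.0,.12]),v=.2)
move_pose([.2,.45,.45],[0,.1102,.9939,0])
shot("top","t5");shot("scene","s5")
im=cv2.imread("pics/t5.png")[150:315,270:455]
cv2.imwrite("pics/c5.png",cv2.resize(im,None,fx=4,fy=3.6,interpolation=cv2.INTER_CUBIC));print(get_time())
for t in(.69,.7):
  for n in(0.016,.036):print(t,n,(proj("top",world(p,*P(.11,t,.084)))-[269.6,149.6])*[4,3.6])
E
```

```text
t 0.697 r 0.1124 n 0.0492 Fuln [ 0.827  -0.0255  0.6526] grip 1.005 0.0 T 14.3
t 0.697 r 0.1090 n 0.1656 Fuln [ 0.262  -0.1306 -0.7627] grip 0.997 0.0 T 15.4
18.1667
0.69 0.016 [208.5669 297.4567]
0.69 0.036 [208.5669 297.4567]
0.7 0.016 [206.4399 298.2361]
0.7 0.036 [206.4399 298.2361]
```

View pics/w5.png

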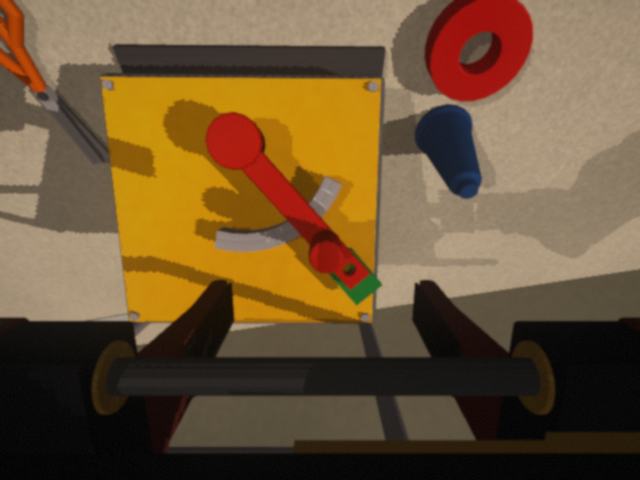

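View pics/c5.png

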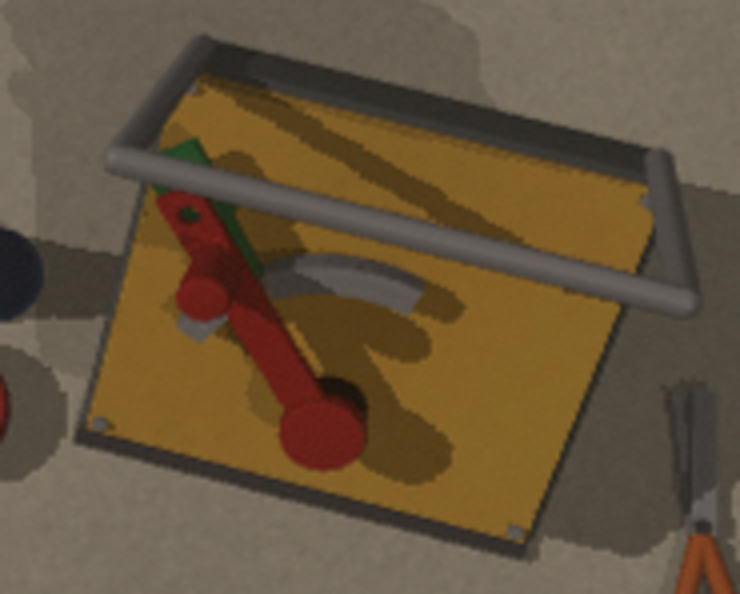

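The wrist view shows the lever lying over the green plate, with the hole at (349,268) on it. In the top view the knob is at (203,299) and the hub at (322,433), in the same place as at lift 0. I'll compare the hub numerically and hand in.

```bash
python3 - <<'E'
from h import *
def hub(f):
    im=cv2.resize(cv2.imread(f)[255:285,335:365],None,fx=8,fy=8,interpolation=cv2.INTER_CUBIC).astype(int)
    m=(im[:,:,2]>2.2*im[:,:,1]);y,x=np.where(m);return y.max()/8+255
a,b=hub("pics/top0.png"),hub("pics/t5.png")
d=[(proj("top",world(p,0,0,.036+k)))[1] for k in(0,.01)]
print(a,b,"shift per 10mm lift",d[1]-d[0])
if b-a<(d[1]-d[0])*.4: print(job_done())
E
```

```text
280.375 280.375 shift per 10mm lift 2.3418039219584443
the job is handed in; nothing more can be done
None
```

The isolator handle is in the lock notch on the off side at a turn of about 0.69, fully home with its hole over the hasp hole. I let go and handed the job in after about 18 s; there was no sign of striking the guard bar or disturbing the things around it.

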